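Clamp a battery pack in the test fixture with the outer collar only

TASK

Take the battery pack with the green bands off its rest and lay it in the test fixture's blue cradle, then turn only the big outer collar clockwise until the copper pad has pushed the pack home against the end stop and the yellow part of the sprung pin is about half gone into its sleeve, and let go. Clamp gently, never pushing the yellow part nearly all the way in. The small red knob in the middle of the collar sets the test current and must stay exactly as it is, and the pack with the orange bands and the other things on the bench stay where they are.

Things in the scene. Friction and masses are not known exactly. Their poses are not given: they have to be found in the camera images.
- pack: the pack to test: black cylinder, diameter 40, length 110 mm, 0.25 kg, ends chamfered 4 mm, a green band near each end; loose, lying level on one of two blue rests, axis 40 mm above the bench. Origin at its centre, y along its axis; either way round fits. The middle 60 mm is free to grip between the rest's two supports, over a floor 6 mm above the bench. Sliding it along the cradle takes 1 to 3 N.
- reject: a rejected pack, same shape, with orange bands, lying on the other blue rest; leave it alone. Origin at its centre, y along its axis.
- fixture: fixed aluminium plate, x -70 to 70, y -175 to 135, 12 mm thick; at its -y end a white box 100 x 100 mm, top 60 mm above the bench, with the two knobs; at +y the blue cradle, then a steel end stop 50 mm wide, top 62 mm above the bench. Origin at bench level; y runs along the clamping line from box to stop. The stop's face is 58 to 70 mm from cradle along +y, varying: feel or see it.
- cradle (a point): where the centre of a pack laid in the cradle should be: on the clamping line, 47 mm above the bench; axes as the fixture's. The cradle is two V supports, each 12 mm thick, 36 mm either side of here along y, open in between for the fingers down to the plate. A pack laid here has 4 to 6 mm free to the pad and 3 to 15 mm to the end stop.
- collar_grip (a point): on the axis of the two concentric knobs, at the height to grip the outer collar, 86 mm above the bench. The collar is a grey ribbed cylinder, diameter 56 mm, 68 to 96 mm above the bench, 8 mm clear of the box; the red inner knob stands in its middle, diameter 24 mm, its top 117 mm above the bench. Axes turn with the collar.
- collar (a joint): angle of the outer collar, rad: starts between 0 and 0.12, grows clockwise seen from above, end at 1.9. It drives the clamp by rack and pinion, 17 mm of clamp travel per rad. It has a friction of 0.33 N m, so it stays where it is left; the clamp's load adds 0.017 N m per N of clamping force.
- inner_mark (a point): end of the white pointer line on top of the red inner knob, 10 mm out from the axis and 117 mm above the bench. The inner knob turns at the lightest touch; it must not be turned.
- pad: copper pad, diameter 24 mm, on a sprung pin 47 mm above the bench. Origin at the middle of its face, which looks along the fixture's +y. Behind it 9 mm of pin is yellow; under load the pin slides into its steel sleeve against a spring of 3 N/mm, no preload: half gone (4.5 mm) is 13.5 N. Unloaded, the face is 61 mm short of cradle along y at collar angle 0, and advances 17 mm per rad.
- meter: orange hand meter 85 x 150 x 30 mm with a dial 10 mm higher, bystander; origin under its centre
- driver: screwdriver lying on the bench, bystander; origin under its middle
- label_roll: white paper ring, diameter 68, 30 mm high, bystander; origin under its centre
- cap_cup: grey plastic cup, diameter 68, 50 mm high, bystander; origin under its centre
- marker: blue marker pen, 120 mm long, lying on the bench, bystander; origin under its middle

How it is judged:
On the way, in this order (a step that is already met when the one before it is completed fails the run):
1. the green-banded pack lies in the cradle, let go, not yet clamped (x of pack in the frame of cradle between -0.004 and 0.004 m and z of pack in the frame of cradle between -0.004 and 0.004 m and y of pack in the frame of cradle between -0.01 and 0.018 m and angle between the y axis of pack and the y axis of fixture, either way round below 0.08 rad and contact force between the fingers and pack below 0.2 N and contact force between pad and pack below 3 N), for 0.2 s.
2. the collar has been turned until the pad clamps the pack with 8 to 18 N (x of pack in the frame of cradle between -0.004 and 0.004 m and z of pack in the frame of cradle between -0.004 and 0.004 m and y of pack in the frame of cradle between -0.01 and 0.018 m and angle between the y axis of pack and the y axis of fixture, either way round below 0.08 rad and contact force between pad and pack between 8 and 18 N), for 0.3 s.
At the end, for the whole second after the job is handed in: Green-banded pack in the cradle (4 mm sideways and in height, -10 to +18 mm along the line, 0.08 rad), clamped by the pad with 8 to 18 N (yellow 2.7 to 6 mm gone in), collar turned past 0.5 rad; pack at rest and let go; inner knob mark within 2 mm of its start (all of step 2 and contact force between the fingers and pack below 0.2 N and value of joint collar above 0.5 rad and distance of inner_mark from where it was at the start of the episode below 0.002 m and linear speed of pack below 0.01 m/s); the robot touches nothing.
It fails at once if the red inner knob is turned (its mark moves more than 2 mm) (distance of inner_mark from where it was at the start of the episode above 0.002 m).
It fails at once if the pack is squeezed by the pad with more than 24 N (contact force between pad and pack above 24 N).
It fails at once if the rejected pack or another bystander is moved more than 15 mm (distance of any of reject, meter, driver, label_roll, cap_cup, marker from where it was at the start of the episode above 0.015 m).
It also fails if it takes over 69 s, if anything falls off the work surface, if the arm or the gripper's body presses on something with over 40 N, if the wrist force passes 120 N, or if a joint passes its speed limit or range.

ROBOT

A 6-joint arm with a two-finger parallel gripper is mounted at the origin on the work surface. World frame = base frame: x ahead of the robot, y to its left, z up, the work surface at z = 0. Lengths are in m, angles in rad, forces in N, time in s.
With the tool pointing down it reaches from about 0.35 to 0.725 m from the base axis. Payload 4.3 kg.
Tool frame: the origin (TCP) lies midway between the tips of the shut fingers; the grasp point (between the pads) lies 19 mm behind it (env.grip_depth is the distance from the TCP to the grasp point, in m); z points along the fingers, x is the direction in which the jaws open and shut, and the axes are right-handed (so a half turn about z gives the same grasp; the last joint's range is limited). The gripper opens to 85 mm and grips with 20 to 120 N. Pads are 22 mm wide; open, the fingers measure 114 mm over their backs; the gripper's body (76 mm by 85 mm) begins 54 mm behind the grasp point. The pads swing forward as they close: fully open they stand 13 mm farther back than shut.
Start: joints at [1.052, 0.377, 0.081, 1.274, 0, 1.46], TCP at [0.229, 0.528, 0.231] pointing down, gripper open.
Joint ranges: [-2.72, 2.72], [-0.84, 1.66], [-1.02, 1.22], [-1.77, 2.12], [-1.37, 1.28], [-3.14, 3.14]. Speed limits (rad/s): [2.57, 2.57, 3.14, 3.14, 3.14, 3.14].

INTERFACE

Orientations are given as a unit quaternion [x, y, z, w].
In Python, from workcell import env, grab_frame gives the robot as it stands. The module is installed in compiled form; this text tells all that it offers.
- The arm moves only by the tool move_arm, never from a script. Its argument "series" is text: rows parted by semicolons, each of 5 numbers parted by spaces: the shift along the tool's x, y, z in cm, then the turn about the tool's z in rad, then the closure, from 0 (fully open) to 1 (shut). A call has 1 to 12 rows; each row shifts and turns the commanded pose from where the row before left it, along the tool's axes as they then stand; what a row does not reach is not made up. A row lasts 1/12 s, in which the tool goes at most 41.7 mm and 7.16 degrees, less where a joint would pass 70% of its speed; a pose out of reach is approached as far as the arm can. A call with a gripper value outside its range is refused whole. The fingers move at their own pace and stop on an object; "force" is the grip in N (left out, the last holds). Time passes only in rows, so rows that do not move let the fingers close. It gives the time, the measured TCP pose, the force and the opening at its end, in the units of the state.
- env.read_state(): the state, without advancing time (a new reading comes with each control period).
- grab_frame(name): name is "scene" or "top"; returns a dict with "pixels" (480x640x3 uint8, blue, green, red), "z_map" (480x640 float32, m along the optical axis (not along the pixel's ray), 0 where there is no reading), "fx", "fy", "cx", "cy" (pixels), "extrinsics" (4x4, takes a point from world to camera coordinates). Camera axes: x right, y down, z forward; pixel columns grow to the right and rows downward; lengths in m; the calibration is good to about 2 mm. A picture is of the moment at which its call begins.
- env.job_done(): hands the job in, once; it reports no verdict.
The state is a dict: "clock": time; "joints": joint angles; "dq": joint speeds; "tau": joint torques, N m; "tool_pos": TCP position; "tcp_rot": TCP orientation; "wrist_force": force on the tool from outside, world axes, zero at the start; "ft_torque": the same for the moment, N m; "grip_width": finger opening in m.
Only numpy, scipy, OpenCV 4.12 (cv2) and the standard library are available. Lean on these libraries where they do the work, as an engineer would, in place of code of your own. Each camera call takes 0.05 s, during which the arm holds its last target. There are 200 camera calls.

## Working session

There is one attempt and no reset: what is moved stays moved. The work goes in short steps, Python scripts to look and compute and a tool call to move; the robot and the scene stay as the last step left them, time stands still between calls to the robot, and variables do not carry over. Pictures are saved under pics/ and viewed, about 8 in all and at most 12, crops included, and the job is handed in when it is done.

Besides the shell and the picture viewer there is one more tool, called after "Emit:" as name(argument=value, ...) on one line, values as JSON. move_arm: Moves the arm, as the interface text tells. Its arguments: {"type":"object","properties":{"series":{"type":"string"},"force":{"type":"number"}},"required":["series"]}

```bash
mkdir -p pics; cat > h.py <<'E'
import numpy as np, cv2
from workcell import env, grab_frame
def snap(n,tag):
    f=grab_frame(n); cv2.imwrite(f'pics/{tag}.png',f['pixels']); np.savez(f'pics/{tag}.npz',**f); return f
def load(tag): return dict(np.load(f'pics/{tag}.npz'))
def world(f,u,v,z=None):
    """pixel to world, by depth map or on plane z"""
    E=f['extrinsics']; R,t=E[:3,:3],E[:3,3]
    r=np.array([(u-f['cx'])/f['fx'],(v-f['cy'])/f['fy'],1.])
    o=-R.T@t; d=R.T@r
    s=f['z_map'][int(round(v)),int(round(u))] if z is None else (z-o[2])/d[2]
    return o+s*d
def pix(f,p):
    c=f['extrinsics'][:3,:3]@np.array(p)+f['extrinsics'][:3,3]
    return f['fx']*c[0]/c[2]+f['cx'], f['fy']*c[1]/c[2]+f['cy']
E
python3 - <<'E'
from h import *
for n in('top','scene'):
    f=snap(n,n+'0'); E=f['extrinsics']; print(n,f['fx'],-E[:3,:3].T@E[:3,3],E[2,:3])
print(env.read_state())
E
```

```text
top 490.47995726179806 [0.33895791 0.01998411 1.12063359] [ 0.2018182  -0.01362578 -0.97932822]
scene 481.63813046129076 [0.97178877 0.4586447  1.06271608] [-0.38794569 -0.38235048 -0.83863356]
{'clock': 0.1, 'joints': array([1.05169689e+00, 3.78056925e-01, 7.97541203e-02, 1.27438166e+00,
       2.39888220e-05, 1.46049496e+00]), 'dq': array([ 0.00050757, -0.00040012,  0.00238529, -0.00082451,  0.00104553,
        0.00035085]), 'tau': array([ 8.97193991e-05, -4.64697754e+01,  2.70579976e+01,  1.20448612e-02,
       -1.80027387e-04, -1.31645982e-05]), 'tool_pos': array([0.22826277, 0.52711381, 0.230414  ]), 'tcp_rot': array([ 8.35914320e-01,  5.48859143e-01, -8.46845070e-04,  4.17454117e-04]), 'wrist_force': array([-1.03015628, -1.03765457,  0.08884991]), 'ft_torque': array([ 0.0287042 ,  0.04054307, -0.04954667]), 'grip_width': 0.08555971410879577}
```

View pics/top0.png

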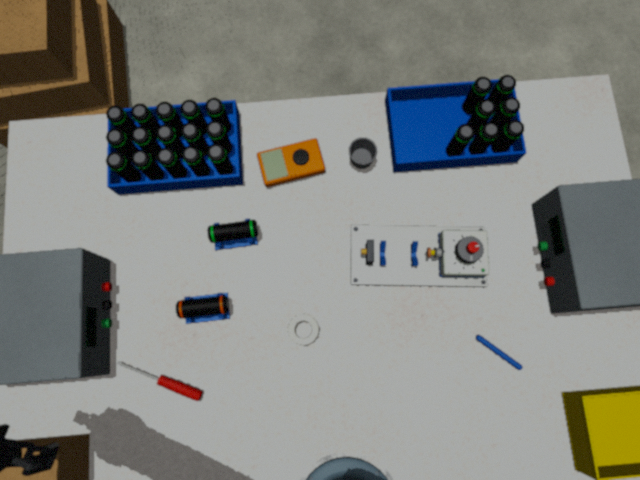

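View pics/scene0.png

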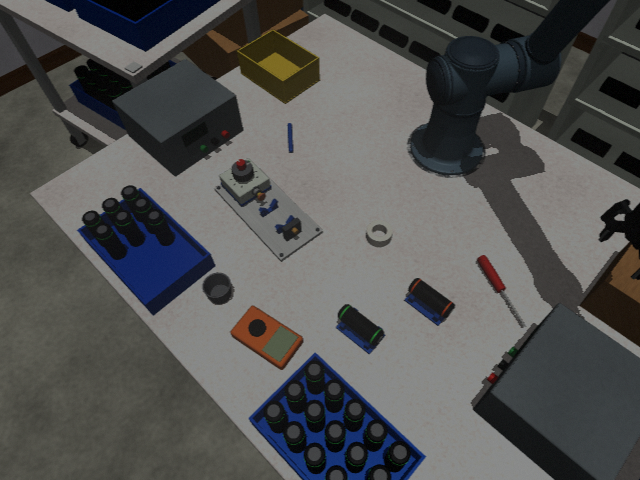

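Top view: green pack at about (233,232), reject (204,307), fixture plate (351–489, 225–287), collar (469,248), stop on the left side (368,252). I'll enlarge both.

```bash
python3 - <<'E'
from h import *
f=load('top0');p=f['pixels']
a=cv2.resize(p[215:295,340:500],None,fx=5,fy=5,interpolation=cv2.INTER_CUBIC)
b=cv2.resize(p[210:250,190:270],None,fx=5,fy=5,interpolation=cv2.INTER_CUBIC)
c=np.zeros((600,800,3),np.uint8);c[:400]=a;c[400:600,:400]=b
cv2.imwrite('pics/crop0.png',np.clip(c*1.3,0,255).astype(np.uint8))
E
```

```text
(no output)
```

View pics/crop0.png

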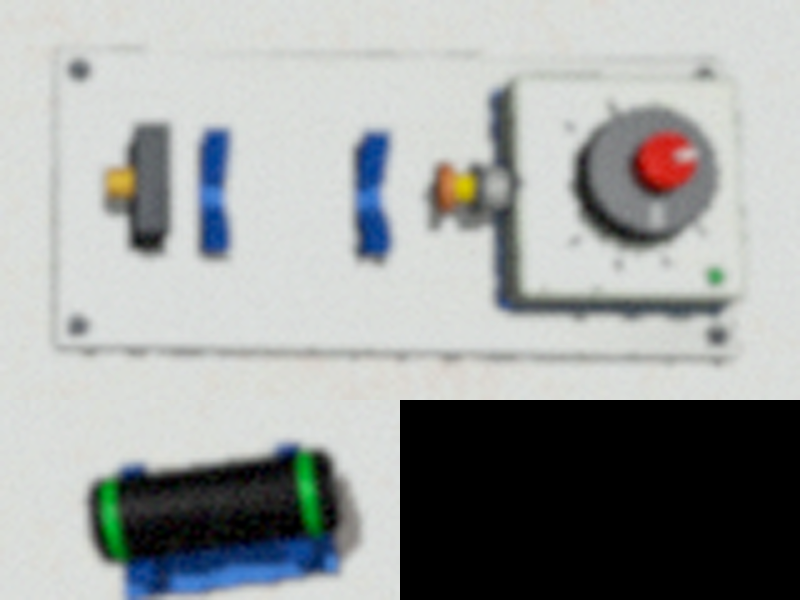

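```bash
cat >> h.py <<'E'
def cloud(f):
    v,u=np.mgrid[:480,:640]; z=f['z_map']; E=f['extrinsics']
    c=np.stack([(u-f['cx'])/f['fx']*z,(v-f['cy'])/f['fy']*z,z],-1)
    return (c-E[:3,3])@E[:3,:3], z>0
def rect(P):
    (c,s,a)=cv2.minAreaRect((P[:,:2]*1000).astype(np.float32)); return np.round(c,1),np.round(s,1),round(a,2)
E
python3 - <<'E'
from h import *
T=load('top0');S=load('scene0')
c=lambda u,v:(340+(u+.5)/5-.5,215+(v+.5)/5-.5)
b=lambda u,v:(190+(u+.5)/5-.5,210+(v-400+.5)/5-.5)
for n,uv,z in [('plate',[(55,50),(738,62),(738,355),(55,348)],.012),('box',[(516,80),(742,80),(742,297),(520,297)],.06)]:
    P=np.array([world(T,*c(*q),z) for q in uv]); print(n,np.round(P*1000,1).tolist(),P.mean(0))
for n,q,z in [('collar',(650,173),.096),('knob',(666,162),.117),('pad',(437,187),.047),('stopface',(168,185),.062),('stopback',(130,185),.062),('V1',(214,195),.04),('V2',(372,195),.04)]: print(n,world(T,*c(*q),z)*1000)
for q in [(214,506)]: print('pack',world(T,*b(*q),.045)*1000)
pc=world(T,*b(214,506),.045); cg=world(T,*c(650,173),.096)
for n,f in(('top',T),('scene',S)):
    X,ok=cloud(f); ok&=X[...,2]<.3
    near=lambda p,r:ok&(np.hypot(X[...,0]-p[0],X[...,1]-p[1])<r)
    Z=X[...,2]; bgr=f['pixels'].astype(int)
    dark=bgr.max(-1)<90; grn=(bgr[...,1]>bgr[...,0]+40)&(bgr[...,1]>bgr[...,2]+40)
    P=X[near(pc,.09)&(Z>.046)]; print(n,'pack',len(P),rect(P),P[:,2].max())
    P=X[near(pc,.09)&(Z>.02)&grn]; print(n,'green',len(P),P.mean(0)*1000,rect(P))
    P=X[near(cg,.045)&(Z>.09)&(Z<.102)]; print(n,'collar',len(P),cv2.minEnclosingCircle((P[:,:2]*1e3).astype(np.float32)))
    P=X[near(cg,.1)&(Z>.055)&(Z<.064)]; print(n,'box',len(P),rect(P))
    P=X[near(cg,.4)&(Z>.009)&(Z<.016)&(X[...,1]<.1)&(X[...,1]>-.4)]; print(n,'plate',len(P),rect(P))
    P=X[near(cg+[0,.22,0],.06)&(Z>.05)&(Z<.07)]; print(n,'stop',len(P),rect(P))
E
```

```text
plate [[612.2, -66.2, 12.0], [579.8, -381.9, 12.0], [444.3, -361.2, 12.0], [473.4, -52.9, 12.0]] [ 0.52739604 -0.21557189  0.012     ]
box [[569.5, -265.1, 60.0], [561.1, -365.0, 60.0], [464.7, -350.3, 60.0], [472.8, -253.9, 60.0]] [ 0.51701808 -0.30860179  0.06      ]
collar [ 516.49706642 -306.82844855   96.        ]
knob [ 516.93861002 -307.44956237  117.        ]
pad [ 526.63737786 -227.06826404   47.        ]
stopface [ 534.81746651 -105.98709602   62.        ]
stopback [536.21847772 -89.347318    62.        ]
V1 [ 532.61558889 -128.67043223   40.        ]
V2 [ 526.67758143 -199.20775718   40.        ]
pack [612.11942558 203.28011013  45.        ]
top pack 818 (array([613.4, 203.4]), array([ 40.7, 110.2]), 2.96) 0.06565530571579377
top green 114 [608.99288991 203.84024203  57.7602003 ] (array([609.6, 203.2]), array([34.2, 96.6]), 1.79)
top collar 426 ((518.9713134765625, -307.20428466796875), 29.021867752075195)
top box 1398 (array([ 519.7, -291.3]), array([133. , 100.2]), 84.76)
top plate 5781 (array([ 583.5, -162.9]), array([663.3, 471.9]), 0.21)
top stop 209 (array([539.6, -93.2]), array([26.4, 50.2]), 84.72)
scene pack 772 (array([614.4, 205.2]), array([ 39.1, 111.2]), 3.39) 0.06493723838186764
scene green 44 [617.57720936 208.24273384  58.4830918 ] (array([613.5, 203.8]), array([33.2, 93.2]), 1.27)
scene collar 218 ((518.4786376953125, -306.1003723144531), 29.929916381835938)
scene box 711 (array([ 519.9, -289.7]), array([135.9, 100.8]), 83.66)
scene plate 3379 (array([ 618.7, -225. ]), array([498.8, 627. ]), 77.23)
scene stop 168 (array([539.6, -91.8]), array([28.4, 51. ]), 85.9)
```

Emit:
move_arm(series="0 0 0 0.124 0;0 0 0 0.124 0;0 0 0 0.124 0;0 0 0 0.124 0;0 0 0 0.124 0;0 0 0 0.124 0;0 0 0 0.124 0;0 0 0 0.124 0;0 0 0 0.12 0;0 0 0 0 0", force=40)

```text
clock: 0.93
tool_pos: [0.2284, 0.5273, 0.2308]
tcp_rot: [1.0, 0.024, -0.0, 0.0]
wrist_force: [-0.1, -0.0, -0.1]
grip_width: 0.0853
```

Emit:
move_arm(series="2.6 2.4 0 0 0;2.6 2.4 0 0 0;2.6 2.4 0 0 0;2.6 2.4 0 0 0;2.6 2.4 0 0 0;2.6 2.4 0 0 0;2.6 2.4 0 0 0;2.6 2.4 0 0 0;2.6 2.4 0 0 0;2.6 2.4 0 0 0;2.6 2.4 0 0 0;2.6 2.4 0 0 0")

```text
clock: 1.93
tool_pos: [0.5555, 0.2542, 0.231]
tcp_rot: [1.0, 0.027, -0.0, 0.0]
wrist_force: [0.4, 0.5, 0.4]
grip_width: 0.0855
```

Emit:
move_arm(series="2 2 2 0 0;2 2 2 0 0;1.7 1.35 3 0 0;0 0 3 0 0;0 0 2 0 0;0 0 0 0 0;0 0 0 0 0")

```text
clock: 2.52
tool_pos: [0.6127, 0.2046, 0.1099]
tcp_rot: [1.0, 0.026, -0.002, 0.0]
wrist_force: [0.4, 0.2, -0.1]
grip_width: 0.0856
```

```bash
python3 - <<'E'
from h import *
s=env.read_state();print(s['clock'],s['tool_pos'],s['joints'],s['wrist_force'])
f=snap('scene','scene1');t=snap('top','top1')
p=cv2.resize(f['pixels'][200:400,260:520],(780,600),interpolation=cv2.INTER_CUBIC)
cv2.imwrite('pics/crop1.png',np.clip(p*1.4,0,255).astype(np.uint8))
E
```

```text
2.5167 [0.61269226 0.20460426 0.10989555] [2.24111373e-01 5.78950499e-01 8.51637885e-02 1.08105506e+00
 7.32331033e-05 1.74308258e+00] [ 0.35945081  0.20006612 -0.14547168]
```

View pics/crop1.png

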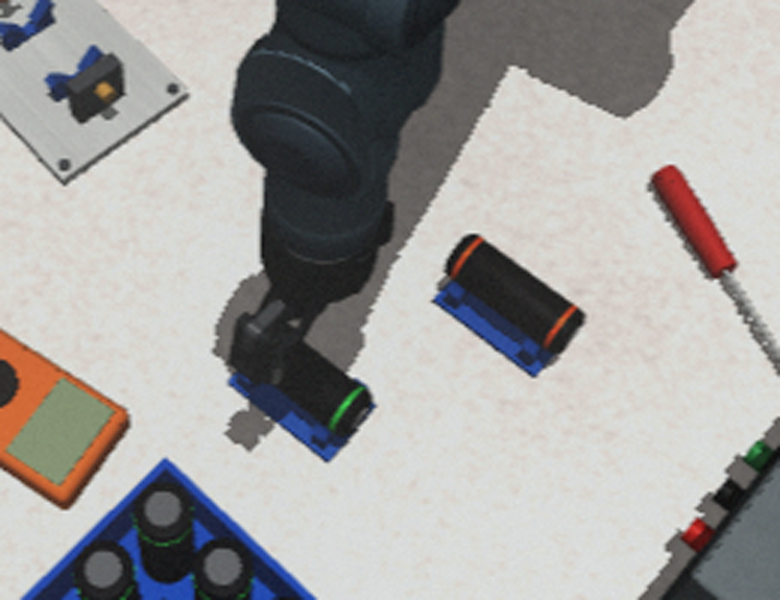

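Emit:
move_arm(series="0.1 0 3 0 0;0 0 3 0 0;0 0 2 0 0;0 0 1.2 0 0;0 0 0 0 0.2;0 0 0 0 1;0 0 0 0 1;0 0 0 0 1;0 0 0 0 1;0 0 0 0 1;0 0 0 0 1", force=40)

```text
clock: 3.53
tool_pos: [0.6128, 0.2055, 0.0216]
tcp_rot: [1.0, 0.025, -0.002, -0.0]
wrist_force: [-10.7, -0.4, 9.2]
grip_width: 0.0388
```

Emit:
move_arm(series="0 0 0 0 1;0 0 -0.5 0 1;0 0 -1 0 1;0 0 -2 0 1;0 0 -3 0 1;0 0 -3.5 0 1;0 0 0 0 1;0 0 0 0 1;0 0 0 0 1")

```text
clock: 4.28
tool_pos: [0.6158, 0.2051, 0.12]
tcp_rot: [1.0, 0.025, 0.001, -0.0]
wrist_force: [-0.6, -0.6, -3.8]
grip_width: 0.0388
```

```bash
python3 - <<'E'
from h import *
s=env.read_state();print(s['clock'],s['tool_pos'],s['tcp_rot'],s['wrist_force'],s['grip_width'])
for n in('scene','top'):
    f=snap(n,n+'2'); X,ok=cloud(f);b=f['pixels'].astype(int)
    g=(b[...,1]>b[...,0]+40)&(b[...,1]>b[...,2]+40)&ok&(np.hypot(X[...,0]-.613,X[...,1]-.204)<.1)
    P=X[g]; 
    for sgn in(1,-1):
        Q=P[(P[:,1]-.2055)*sgn>0.02]; print(n,len(Q),Q.mean(0)*1e3,Q.max(0)*1e3) if len(Q) else 0
E
```

```text
4.2833 [0.61576005 0.20512452 0.12004158] [ 9.99687827e-01  2.49703324e-02  8.38780834e-04 -1.67345347e-04] [-0.59248452 -0.60286742 -3.8119342 ] 0.03877338510684738
scene 29 [619.78364372 247.83430147 156.40029302] [632.1764876  250.53227865 161.71750282]
top 47 [612.68278325 158.59511837 154.77439083] [628.63393807 161.35888101 161.78442958]
```

Emit:
move_arm(series="0 0 0 0.07 1;0 0 0 0.071 1;-0.5 3 0 0 1;-0.5 3.8 0 0 1;-0.5 3.8 0 0 1;-0.5 3.8 0 0 1;-0.5 3.8 0 0 1;-0.5 3.8 0 0 1;-0.5 3.8 0 0 1;-0.5 3.8 0 0 1;-0.5 3.8 0 0 1;-0.5 3 0 0 1")

```text
clock: 5.38
tool_pos: [0.5304, -0.1551, 0.1179]
tcp_rot: [0.999, -0.046, -0.001, -0.0]
wrist_force: [-0.4, -0.2, -2.9]
grip_width: 0.0385
```

Emit:
move_arm(series="-0.1 0.9 0 0 1;0 0 0 0 1;0 0 0 0 1;0 0 0 0 1;0 0 0 0 1")

```text
clock: 5.8
tool_pos: [0.5304, -0.1602, 0.1188]
tcp_rot: [0.999, -0.045, -0.0, -0.0]
wrist_force: [0.5, 0.5, -2.7]
grip_width: 0.0387
```

```bash
python3 - <<'E'
from h import *
s=env.read_state();print(s['clock'],s['tool_pos'],s['tcp_rot'],s['joints'],s['wrist_force'],s['grip_width'])
t=snap('top','top3');f=snap('scene','scene3')
a=cv2.resize(t['pixels'][215:295,340:500],(800,400),interpolation=cv2.INTER_CUBIC)
print(pix(f,(.53,-.2,.05)))
u,v=map(int,pix(f,(.53,-.165,.06)))
b=cv2.resize(f['pixels'][v-25:v+25,u-50:u+50],(400,200),interpolation=cv2.INTER_CUBIC);print(u,v)
c=np.zeros((600,800,3),np.uint8);c[:400]=a;c[400:,:400]=b
cv2.imwrite('pics/crop3.png',np.clip(c*1.4,0,255).astype(np.uint8))
E
```

```text
5.8 [ 0.53042654 -0.16024979  0.11880694] [ 9.99007035e-01 -4.45481506e-02 -4.53680706e-04 -4.47557027e-04] [-4.08174264e-01  3.94215800e-01 -1.92461544e-01  9.85285369e-01
  5.13885398e-04  1.25174758e+00] [ 0.47573091  0.45365241 -2.73276179] 0.03874172464136818
(np.float64(267.3883244866535), np.float64(202.50552063566073))
276 207
```

View pics/crop3.png

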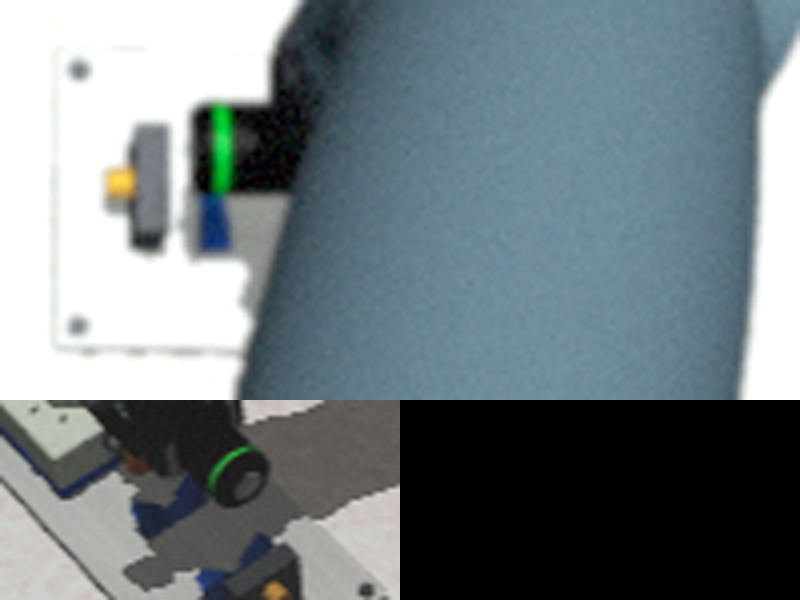

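Pack held over the cradle; its +y end is at crop (192,148), its sides at v≈103 and 193; the stop face is at crop u≈168.

```bash
python3 - <<'E'
from h import *
t=load('top3');f=load('scene3')
c=lambda u,v:(340+(u+.5)/5-.5,215+(v+.5)/5-.5)
d=np.array([.0906,.9959])
for z in(.137,.141):
    e=world(t,*c(192,148),z); print('end',e,'centre',e[:2]-d*.055)
for n,g in(('top',t),('scene',f)):
    X,ok=cloud(g);b=g['pixels'].astype(int)
    m=ok&(X[...,2]>.11)&(X[...,2]<.175)&(X[...,1]>-.145)&(X[...,1]<-.08)&(abs(X[...,0]-.53)<.04)
    P=X[m];print(n,len(P),P.min(0),P.max(0))
    gr=m&(b[...,1]>b[...,0]+40)&(b[...,1]>b[...,2]+40);P=X[gr];print(' green',P.mean(0),P.max(0),P.min(0))
X,ok=cloud(load('top0'))
m=ok&(abs(X[...,2]-.062)<.006)&(abs(X[...,0]-.536)<.03)&(X[...,1]>-.13)&(X[...,1]<-.07);P=X[m][:,:2]
al=P@d; print('stop along (rel collar)',np.percentile(al,[0,2,10,50,90,98,100])-np.array([.5185,-.307])@d)
print('pad along', (world(load('top0'),*c(436,187),.047)[:2]-[.5185,-.307])@d)
print('tool along',(np.array([.5304,-.1602])-[.5185,-.307])@d)
E
```

```text
end [ 0.53547683 -0.10846783  0.137     ] centre [ 0.53049383 -0.16324233]
end [ 0.53467768 -0.10794547  0.141     ] centre [ 0.52969468 -0.16271997]
top 366 [ 0.51310361 -0.14431648  0.13030138] [ 0.55498833 -0.10514304  0.16176217]
 green [ 0.53112479 -0.11832649  0.1547405 ] [ 0.54841357 -0.11327594  0.16048426] [ 0.51544148 -0.12338059  0.14119831]
scene 336 [ 0.49003206 -0.1449544   0.12193335] [ 0.55538684 -0.10304276  0.1740769 ]
 green [ 0.53983162 -0.118637    0.15526356] [ 0.55017341 -0.11572901  0.15970812] [ 0.52555339 -0.12094497  0.14719591]
stop along (rel collar) [0.20162625 0.20171346 0.20227744 0.20991864 0.21698671 0.21748356
 0.22806638]
pad along 0.08078649763445479
tool along 0.14727626
```

Emit:
move_arm(series="0.1 0.25 0 0 1;0 0 2 0 1;0 0 2 0 1;0 0 2 0 1;0 0 1.2 0 1;0 0 0.7 0 1;0 0 0.4 0 1;0 0 0 0 1;0 0 0 0 1")

```text
clock: 6.65
tool_pos: [0.5319, -0.1645, 0.0369]
tcp_rot: [0.999, -0.045, 0.001, 0.0]
wrist_force: [-0.2, 0.3, -2.7]
grip_width: 0.0387
```

Emit:
move_arm(series="0 0 0.2 0 1;0 0 0 0 1;0 0 0 0 1")

```text
clock: 6.9
tool_pos: [0.5318, -0.1645, 0.0349]
tcp_rot: [0.999, -0.045, 0.001, 0.0]
wrist_force: [-0.5, -0.2, -2.2]
grip_width: 0.039
```

Emit:
move_arm(series="0 0 0.2 0 1;0 0 0 0 1;0 0 0 0 1")

```text
clock: 7.15
tool_pos: [0.5312, -0.1643, 0.0322]
tcp_rot: [0.999, -0.046, -0.0, -0.0]
wrist_force: [0.2, 0.2, -2.4]
grip_width: 0.0389
```

Emit:
move_arm(series="0 0 0.2 0 1;0 0 0 0 1;0 0 0 0 1")

```text
clock: 7.4
tool_pos: [0.5314, -0.1644, 0.0303]
tcp_rot: [0.999, -0.045, 0.0, -0.0]
wrist_force: [0.3, -0.1, -3.3]
grip_width: 0.039
```

Emit:
move_arm(series="0 0 0.2 0 1;0 0 0 0 1;0 0 0 0 1")

```text
clock: 7.65
tool_pos: [0.5321, -0.1645, 0.0291]
tcp_rot: [0.999, -0.046, 0.001, 0.0]
wrist_force: [0.4, 1.8, 3.8]
grip_width: 0.0394
```

Emit:
move_arm(series="0 0 0.1 0 1;0 0 0 0 1;0 0 0 0 1")

```text
clock: 7.9
tool_pos: [0.5321, -0.1644, 0.0289]
tcp_rot: [0.999, -0.046, 0.001, 0.0]
wrist_force: [-2.6, 1.7, 12.2]
grip_width: 0.039
```

Emit:
move_arm(series="0 0 -0.15 0 1;0 0 0 0 0.45;0 0 0 0 0.35;0 0 0 0 0.2;0 0 0 0 0;0 0 0 0 0;0 0 0 0 0;0 0 -2 0 0;0 0 -4 0 0;0 0 -4 0 0;0 0 -4 0 0;0 0 0 0 0")

```text
clock: 8.9
tool_pos: [0.5358, -0.1663, 0.1773]
tcp_rot: [0.999, -0.045, 0.006, 0.002]
wrist_force: [1.1, -0.7, 0.8]
grip_width: 0.0855
```

```bash
python3 - <<'E'
from h import *
s=env.read_state();print(s['clock'],s['tool_pos'],s['tcp_rot'],s['joints'],s['wrist_force'],s['ft_torque'],s['grip_width'])
t=snap('top','top4');f=snap('scene','scene4')
d=np.array([.0906,.9959])
for n,g in(('top',t),('scene',f)):
    X,ok=cloud(g);b=g['pixels'].astype(int)
    m=ok&(X[...,2]>.02)&(X[...,2]<.09)&(X[...,1]>-.235)&(X[...,1]<-.08)&(abs(X[...,0]-.53)<.04)
    gr=m&(b[...,1]>b[...,0]+40)&(b[...,1]>b[...,2]+40);P=X[gr]
    al=(P[:,:2]-[.5185,-.307])@d
    for k in(al<.14,al>.14):
        if k.any(): print(n,k.sum(),P[k].mean(0),al[k].mean(),al[k].min(),al[k].max(),P[k][:,2].max())
u,v=map(int,pix(f,(.53,-.2,.06)))
b=cv2.resize(f['pixels'][v-40:v+40,u-53:u+53],(800,600),interpolation=cv2.INTER_CUBIC);print(u,v)
cv2.imwrite('pics/crop4.png',np.clip(b*1.4,0,255).astype(np.uint8))
E
```

```text
8.9 [ 0.53584821 -0.16632054  0.17732657] [ 0.99894286 -0.04544776  0.0064471   0.00246772] [-4.14043842e-01  3.56835647e-01 -8.99345025e-02  1.11021964e+00
  4.16893850e-05  1.24768177e+00] [ 1.05541511 -0.65632095  0.80142946] [-0.03406502 -0.09863455 -0.01278549] 0.08551647776577817
top 63 [ 0.53314685 -0.12260842  0.06481353] 0.18496257464420204 0.18026129719517486 0.18961896136646286 0.07037525287751077
scene 14 [ 0.54119939 -0.12265925  0.06535427] 0.18564151401463452 0.18301047468496545 0.18810938578287548 0.06852057966660192
266 200
```

View pics/crop4.png

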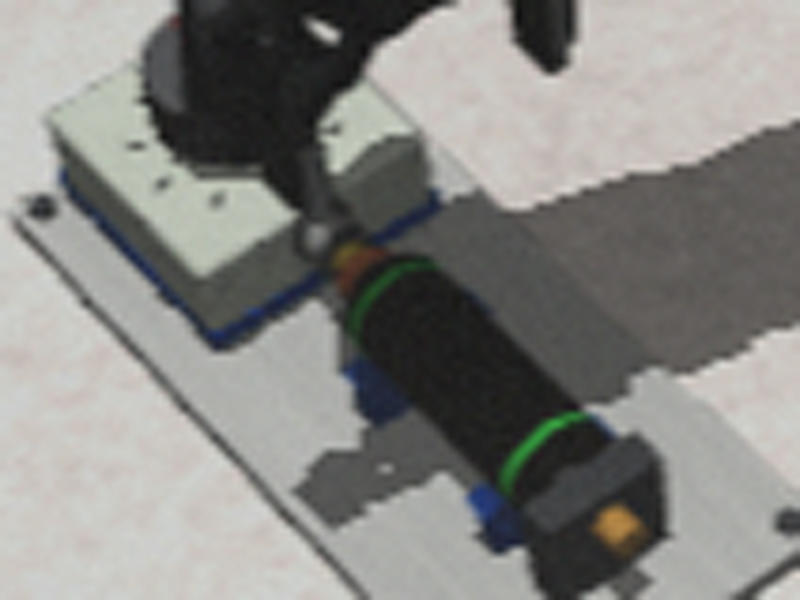

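Pack lies in the cradle between pad (crop ~(350,265)) and stop (~(595,490)), with gaps of roughly 4.6 and 6.2 mm. Now for the collar.

Emit:
move_arm(series="0 0 0 -0.122 0;0 0 0 -0.122 0;0 0 0 -0.122 0;0 0 0 -0.122 0;0 0 0 -0.122 0;0 0 0 -0.122 0;0 0 0 -0.122 0;0 0 0 -0.122 0;0 0 0 -0.124 0;0 0 0 0 0;0 0 0 0 0")

```text
clock: 9.92
tool_pos: [0.5303, -0.1639, 0.1672]
tcp_rot: [0.876, 0.482, -0.001, -0.001]
wrist_force: [-0.6, -1.3, -0.8]
grip_width: 0.0856
```

Emit:
move_arm(series="-2 1 0 0 0;-2.7 1.5 0 0 0;-3 1.5 0 0 0;-3 1.5 0 0 0;-2 1.1 0 0 0;0 0 0 0 0;0 0 0 0 0;0 0 0 0 0;0 0 0 0 0")

```text
clock: 10.67
tool_pos: [0.5193, -0.3056, 0.1684]
tcp_rot: [0.875, 0.484, -0.0, -0.001]
wrist_force: [-0.3, -1.3, -0.2]
grip_width: 0.0853
```

```bash
python3 - <<'E'
from h import *
s=env.read_state();print(s['clock'],s['tool_pos'],s['tcp_rot'],s['joints'],s['wrist_force'],s['ft_torque'],s['grip_width'])
f=snap('scene','scene5')
u,v=map(int,pix(f,(.519,-.307,.11)))
b=cv2.resize(f['pixels'][v-40:v+40,u-53:u+53],(800,600),interpolation=cv2.INTER_CUBIC);print(u,v)
cv2.imwrite('pics/crop5.png',np.clip(b*1.6,0,255).astype(np.uint8))
E
```

```text
10.6667 [ 0.51931115 -0.30558406  0.16836899] [ 8.75335519e-01  4.83515514e-01 -7.98292215e-05 -6.85498007e-04] [-6.37345104e-01  4.57076320e-01  3.88921864e-02  1.15392546e+00
  4.24808270e-04 -7.58822538e-02] [-0.27004655 -1.29797795 -0.24554076] [ 0.02040983  0.04441118 -0.05161715] 0.08529772895515494
240 163
```

View pics/crop5.png

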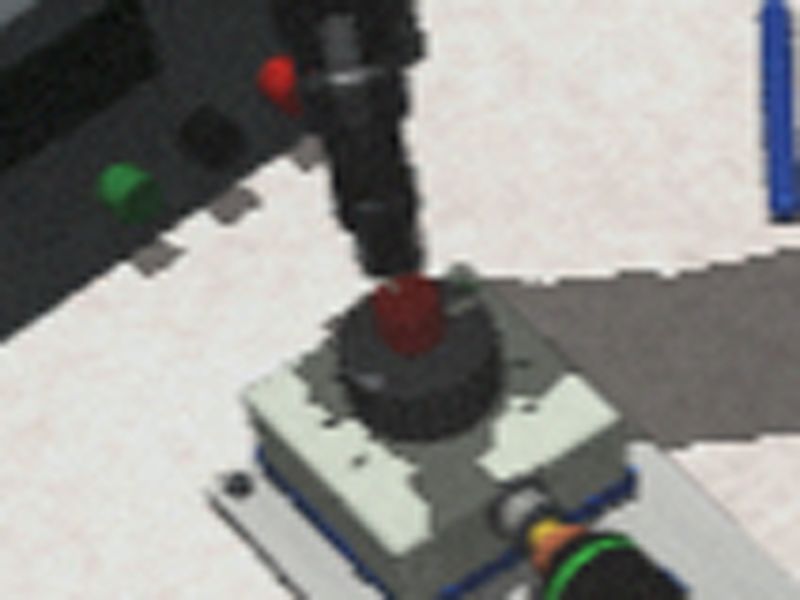

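Emit:
move_arm(series="-0.1 0.1 3 0 0;0 0 3 0 0;0 0 2.5 0 0;0 0 1.5 0 0;0 0 0.6 0 0;0 0 0 0 0;0 0 0 0 0;0 0 0 0 0")

```text
clock: 11.38
tool_pos: [0.521, -0.3088, 0.0644]
tcp_rot: [0.875, 0.484, 0.001, 0.001]
wrist_force: [-1.0, 0.1, 0.5]
grip_width: 0.0853
```

Emit:
move_arm(series="0 0 0 0 0.2;0 0 0 0 0.3;0 0 0 0 0.5;0 0 0 0 0.5;0 0 0 0 0.5;0 0 0 0 0.5", force=60)

```text
clock: 11.88
tool_pos: [0.5198, -0.3101, 0.0645]
tcp_rot: [0.876, 0.483, -0.001, 0.002]
wrist_force: [-3.4, -1.4, 5.6]
grip_width: 0.0545
```

```bash
cat > r.py <<'E'
from h import *
s=env.read_state();q=s['tcp_rot'];print('t',s['clock'],'pos',s['tool_pos'].round(4),'h',round(2*np.arctan2(q[1],q[0]),4),'q6',round(s['joints'][5],3),'F',s['wrist_force'].round(2),'M',s['ft_torque'].round(3),'tau6',round(s['tau'][5],3),'w',round(s['grip_width'],4))
E
python3 r.py
```

```text
t 11.8833 pos [ 0.5198 -0.3101  0.0645] h 1.0083 q6 -0.079 F [-3.38 -1.39  5.59] M [-0.4    0.607  0.088] tau6 0.09 w 0.0545
```

Emit:
move_arm(series="0 0 0 0.05 0.5;0 0 0 0.05 0.5;0 0 0 0.05 0.5;0 0 0 0.05 0.5")

```text
clock: 12.22
tool_pos: [0.5196, -0.3105, 0.0645]
tcp_rot: [0.92, 0.392, -0.001, 0.002]
wrist_force: [-3.6, -3.0, 5.5]
grip_width: 0.0546
```

```bash
python3 r.py
```

```text
t 12.2167 pos [ 0.5196 -0.3105  0.0645] h 0.8064 q6 0.123 F [-3.64 -2.99  5.54] M [-0.64   0.875  0.309] tau6 -0.138 w 0.0546
```

Emit:
move_arm(series="0 0 0 0.05 0.5;0 0 0 0.05 0.5;0 0 0 0.05 0.5;0 0 0 0.05 0.5")

```text
clock: 12.55
tool_pos: [0.5192, -0.3108, 0.0645]
tcp_rot: [0.954, 0.298, -0.001, 0.002]
wrist_force: [-5.6, -3.6, 6.6]
grip_width: 0.0546
```

```bash
python3 r.py
```

```text
t 12.55 pos [ 0.5192 -0.3108  0.0645] h 0.6062 q6 0.323 F [-5.61 -3.61  6.63] M [-0.754  1.056  0.459] tau6 -0.082 w 0.0546
```

Emit:
move_arm(series="0 0 0 0.05 0.5;0 0 0 0.05 0.5")

```text
clock: 12.72
tool_pos: [0.519, -0.3109, 0.0645]
tcp_rot: [0.968, 0.25, -0.001, 0.002]
wrist_force: [-4.6, -4.7, 6.8]
grip_width: 0.0542
```

```bash
python3 r.py
```

```text
t 12.7167 pos [ 0.519  -0.3109  0.0645] h 0.5061 q6 0.423 F [-4.6  -4.66  6.8 ] M [-0.843  1.151  0.401] tau6 -0.086 w 0.0542
```

Emit:
move_arm(series="0 0 0 0.05 0.5;0 0 0 0.05 0.5")

```text
clock: 12.88
tool_pos: [0.5188, -0.311, 0.0646]
tcp_rot: [0.979, 0.202, -0.001, 0.003]
wrist_force: [-6.2, -4.4, 7.3]
grip_width: 0.055
```

```bash
python3 r.py
```

```text
t 12.8833 pos [ 0.5188 -0.311   0.0646] h 0.4059 q6 0.523 F [-6.19 -4.36  7.26] M [-0.839  1.209  0.426] tau6 -0.084 w 0.055
```

Emit:
move_arm(series="0 0 0 0.05 0.5;0 0 0 0 0.5")

```text
clock: 13.05
tool_pos: [0.5186, -0.311, 0.0645]
tcp_rot: [0.984, 0.177, -0.001, 0.003]
wrist_force: [-6.6, -4.3, 7.6]
grip_width: 0.0543
```

```bash
python3 r.py; python3 - <<'E'
from h import *
d=np.array([.0906,.9959])
for n in('top','scene'):
    g=snap(n,n+'6');X,ok=cloud(g);b=g['pixels'].astype(int)
    m=ok&(X[...,2]>.02)&(X[...,2]<.09)&(X[...,1]>-.235)&(X[...,1]<-.08)&(abs(X[...,0]-.53)<.04)
    gr=m&(b[...,1]>b[...,0]+40)&(b[...,1]>b[...,2]+40);P=X[gr]
    al=(P[:,:2]-[.5185,-.307])@d
    for k in(al<.14,al>.14):
        if k.any(): print(n,k.sum(),al[k].mean(),al[k].min(),al[k].max())
u,v=map(int,pix(g,(.53,-.2,.06)))
b=cv2.resize(g['pixels'][v-40:v+40,u-53:u+53],(800,600),interpolation=cv2.INTER_CUBIC)
cv2.imwrite('pics/crop6.png',np.clip(b*1.6,0,255).astype(np.uint8))
E
```

```text
t 13.05 pos [ 0.5186 -0.311   0.0645] h 0.3556 q6 0.573 F [-6.57 -4.29  7.63] M [-0.767  1.215 -0.246] tau6 -0.002 w 0.0543
top 62 0.10099254301373647 0.0966865314372669 0.10591336404492384
top 70 0.18911660061670524 0.18450784673940254 0.193801824942042
scene 12 0.1021399729191571 0.09983265321283163 0.10517652234472509
scene 13 0.1891110332574333 0.1860434774058825 0.19266887928249826
```

View pics/crop6.png

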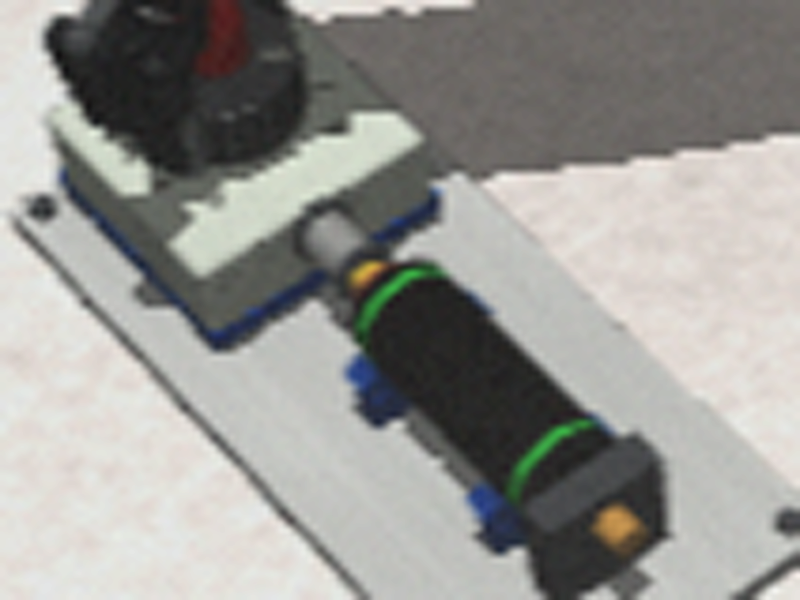

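Emit:
move_arm(series="0 0 0 0.05 0.5")

```text
clock: 13.23
tool_pos: [0.5186, -0.3111, 0.0645]
tcp_rot: [0.988, 0.153, -0.001, 0.003]
wrist_force: [-6.5, -4.5, 7.5]
grip_width: 0.0545
```

```bash
cat >> r.py <<'E'
d=np.array([.0906,.9959])
for n in('top','scene'):
    g=grab_frame(n);X,ok=cloud(g);b=g['pixels'].astype(int)
    m=ok&(X[...,2]>.02)&(X[...,2]<.09)&(X[...,1]>-.235)&(X[...,1]<-.08)&(abs(X[...,0]-.53)<.04)
    gr=m&(b[...,1]>b[...,0]+40)&(b[...,1]>b[...,2]+40);P=X[gr]
    al=(P[:,:2]-[.5185,-.307])@d
    print(n,[(k.sum(),(al[k].mean()*1e3).round(2)) for k in(al<.14,al>.14) if k.any()])
E
python3 r.py
```

```text
t 13.2333 pos [ 0.5186 -0.3111  0.0645] h 0.3073 q6 0.621 F [-6.51 -4.47  7.5 ] M [-0.845  1.374  0.46 ] tau6 -0.281 w 0.0545
top [(np.int64(64), np.float64(101.09)), (np.int64(69), np.float64(188.96))]
scene [(np.int64(12), np.float64(101.96)), (np.int64(12), np.float64(190.71))]
```

Emit:
move_arm(series="0 0 0 0.05 0.5")

```text
clock: 13.42
tool_pos: [0.5184, -0.3111, 0.0645]
tcp_rot: [0.992, 0.128, -0.002, 0.003]
wrist_force: [-8.0, -3.8, 7.8]
grip_width: 0.0549
```

```bash
python3 r.py
```

```text
t 13.4167 pos [ 0.5184 -0.3111  0.0645] h 0.2573 q6 0.671 F [-7.96 -3.82  7.76] M [-0.805  1.419  0.508] tau6 -0.231 w 0.0549
top [(np.int64(64), np.float64(101.09)), (np.int64(67), np.float64(189.08))]
scene [(np.int64(12), np.float64(102.39)), (np.int64(12), np.float64(189.31))]
```

```bash
python3 - <<'E'
from h import *
d=np.array([.0906,.9959]); o=np.array([.5185,-.307])
rows=[]
for n in('top','scene'):
  for tag in(n+'0',None):
    g=load(tag) if tag else snap(n,n+'7')
    s=np.arange(55,100,.5)
    for off in(-3,0,3):
      P=[np.r_[o+d*a/1e3+np.array([d[1],-d[0]])*off/1e3,.052] for a in s]
      uv=np.array([pix(g,p) for p in P],np.float32)[None]
      c=cv2.remap(g['pixels'],uv[...,0],uv[...,1],cv2.INTER_LINEAR)[0].astype(int)
      if off==0: print(n,tag,[tuple(x) for x in c[::4]])
    u,v=map(int,pix(g,(.5255,-.225,.05)))
    rows.append(cv2.resize(g['pixels'][v-12:v+12,u-16:u+16],(400,300),interpolation=cv2.INTER_CUBIC))
im=np.vstack([np.hstack(rows[:2]),np.hstack(rows[2:])])
cv2.imwrite('pics/crop7.png',np.clip(im*1.5,0,255).astype(np.uint8))
E
```

```text
top top0 [(np.int64(137), np.int64(140), np.int64(138)), (np.int64(136), np.int64(138), np.int64(136)), (np.int64(118), np.int64(120), np.int64(119)), (np.int64(93), np.int64(96), np.int64(94)), (np.int64(67), np.int64(89), np.int64(92)), (np.int64(35), np.int64(108), np.int64(117)), (np.int64(10), np.int64(134), np.int64(146)), (np.int64(0), np.int64(147), np.int64(161)), (np.int64(7), np.int64(144), np.int64(162)), (np.int64(27), np.int64(130), np.int64(158)), (np.int64(52), np.int64(112), np.int64(156)), (np.int64(58), np.int64(98), np.int64(152)), (np.int64(47), np.int64(82), np.int64(129)), (np.int64(44), np.int64(65), np.int64(93)), (np.int64(74), np.int64(80), np.int64(91)), (np.int64(115), np.int64(117), np.int64(118)), (np.int64(146), np.int64(149), np.int64(146)), (np.int64(162), np.int64(165), np.int64(162)), (np.int64(166), np.int64(169), np.int64(167)), (np.int64(166), np.int64(169), np.int64(167)), (np.int64(168), np.int64(170), np.int64(168)), (np.int64(165), np.int64(168), np.int64(166)), (np.int64(168), np.int64(170), np.int64(168))]
top None [(np.int64(164), np.int6
[... 2397 characters left out ...]
.int64(81), np.int64(82), np.int64(81)), (np.int64(61), np.int64(60), np.int64(59)), (np.int64(44), np.int64(42), np.int64(41)), (np.int64(38), np.int64(42), np.int64(42)), (np.int64(34), np.int64(51), np.int64(55)), (np.int64(37), np.int64(70), np.int64(85)), (np.int64(40), np.int64(72), np.int64(99)), (np.int64(35), np.int64(52), np.int64(76)), (np.int64(25), np.int64(32), np.int64(41)), (np.int64(22), np.int64(27), np.int64(23)), (np.int64(30), np.int64(59), np.int64(27)), (np.int64(38), np.int64(96), np.int64(33)), (np.int64(35), np.int64(79), np.int64(30)), (np.int64(27), np.int64(41), np.int64(26)), (np.int64(23), np.int64(25), np.int64(23)), (np.int64(21), np.int64(23), np.int64(23))]
```

View pics/crop7.png

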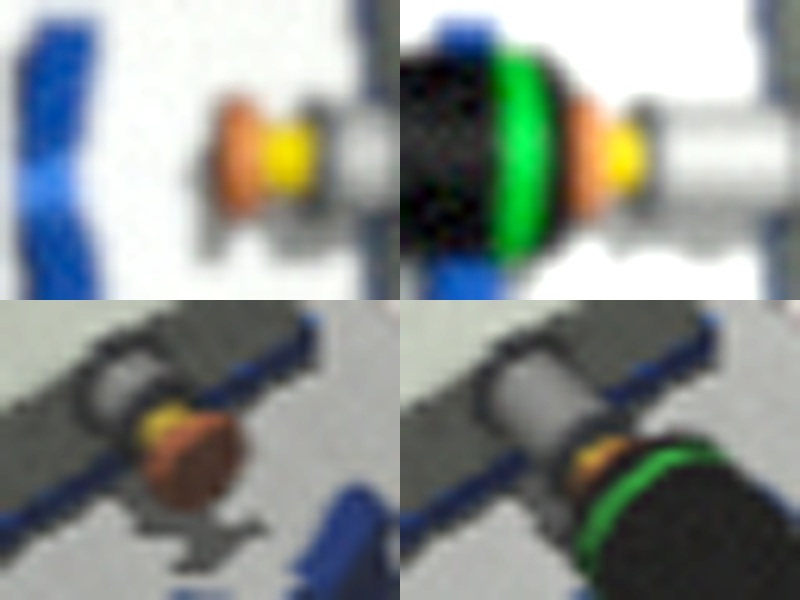

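Top crop: visible yellow went from about 55 to 41 crop px, so roughly 2.3 mm has gone in. I'll turn a bit more and measure again.

Emit:
move_arm(series="0 0 0 0.04 0.5;0 0 0 0.04 0.5")

```text
clock: 13.78
tool_pos: [0.5183, -0.3112, 0.0646]
tcp_rot: [0.996, 0.088, -0.002, 0.003]
wrist_force: [-8.0, -5.2, 7.6]
grip_width: 0.0547
```

```bash
cat > y.py <<'E'
from h import *
import sys
d=np.array([.0906,.9959]); o=np.array([.5185,-.307]); s=np.arange(55,100,.25)
def prof(g):
    c=0
    for off in(-2,-1,0,1,2):
        uv=np.array([pix(g,np.r_[o+d*a/1e3+np.array([d[1],-d[0]])*off/1e3,.052]) for a in s],np.float32)[None]
        c=c+cv2.remap(g['pixels'],uv[...,0],uv[...,1],cv2.INTER_LINEAR)[0].astype(float)
    return c/5
for n,g in(('top0',load('top0')),('top7',load('top7')),('now',snap('top',sys.argv[1]))):
    c=prof(g); w=c[:,1]-c[:,0]; w[s>90]=0
    r=c[:,1]/(c[:,2]+1)   # yellow ~.9, copper ~.65
    i=w[:].copy(); i[(s>86)]=0; k=np.argmax(i); h=i[k]/2
    a=s[:k][np.where(i[:k]<h)[0][-1]]; 
    j=k+np.where(r[k:]<.78)[0][0]; print(n,'rise',a,'yellow/copper',s[j],'len',s[j]-a,'peak',i[k].round(0))
E
python3 r.py; python3 y.py top8
```

```text
t 13.7833 pos [ 0.5183 -0.3112  0.0646] h 0.1766 q6 0.752 F [-8.04 -5.23  7.56] M [-0.878  1.542  0.602] tau6 0.168 w 0.0547
top [(np.int64(64), np.float64(101.05)), (np.int64(68), np.float64(188.87))]
scene [(np.int64(11), np.float64(102.53)), (np.int64(13), np.float64(189.72))]
top0 rise 65.0 yellow/copper 73.75 len 8.75 peak 143.0
top7 rise 77.25 yellow/copper 83.75 len 6.5 peak 134.0
now rise 78.25 yellow/copper 84.0 len 5.75 peak 122.0
```

Emit:
move_arm(series="0 0 0 0 0.5;0 0 0 0 0.25;0 0 0 0 0.1;0 0 0 0 0;0 0 0 0 0;0 0 0 0 0;0 0 0 0 0")

```text
clock: 14.52
tool_pos: [0.5199, -0.3081, 0.0627]
tcp_rot: [0.996, 0.09, 0.0, -0.0]
wrist_force: [0.7, -0.5, 0.5]
grip_width: 0.0853
```

```bash
python3 r.py; python3 y.py top9
```

```text
t 14.5167 pos [ 0.5199 -0.3081  0.0627] h 0.1793 q6 0.751 F [ 0.65 -0.48  0.5 ] M [-0.011  0.014  0.01 ] tau6 0.0 w 0.0853
top [(np.int64(62), np.float64(100.84)), (np.int64(69), np.float64(188.84))]
scene [(np.int64(11), np.float64(101.49)), (np.int64(13), np.float64(189.58))]
top0 rise 65.0 yellow/copper 73.75 len 8.75 peak 143.0
top7 rise 77.25 yellow/copper 83.75 len 6.5 peak 134.0
now rise 78.25 yellow/copper 84.0 len 5.75 peak 125.0
```

Emit:
move_arm(series="0 0 -1 0 0;0 0 -2 0 0;0 0 -3 0 0;0 0 -4 0 0;0 0 -4 0 0;0 0 0 0 0;0 0 0 0 0")

```text
clock: 15.25
tool_pos: [0.5218, -0.3098, 0.2071]
tcp_rot: [0.996, 0.089, 0.003, 0.003]
wrist_force: [-0.1, 0.4, -0.3]
grip_width: 0.0854
```

Emit:
move_arm(series="-3 -2 0 0 0;-3 -2 0 0 0;-3 -2 0 0 0;0 -3 0 0 0;0 -3 0 0 0;0 -3 0 0 0;0 -3 0 0 0;0 -3 0 0 0;0 -3 0 0 0;0 -3 0 0 0;0 0 0 0 0;0 0 0 0 0")

```text
clock: 16.25
tool_pos: [0.3819, -0.0574, 0.202]
tcp_rot: [0.996, 0.091, -0.001, -0.0]
wrist_force: [-0.1, 0.0, -0.6]
grip_width: 0.0855
```

```bash
python3 r.py; python3 y.py top10; python3 - <<'E'
from h import *
f=load('top10');g=snap('scene','scene10');p=f['pixels']
a=cv2.resize(p[215:295,340:500],(800,400),interpolation=cv2.INTER_CUBIC)
u,v=map(int,pix(g,(.525,-.225,.05)))
b=cv2.resize(g['pixels'][v-20:v+20,u-40:u+40],(400,200),interpolation=cv2.INTER_CUBIC)
b2=cv2.resize(p[210:330,160:400],(400,200))
cv2.imwrite('pics/crop10.png',np.clip(np.vstack([a,np.hstack([b,b2])])*1.3,0,255).astype(np.uint8))
E
```

```text
t 16.25 pos [ 0.3819 -0.0574  0.202 ] h 0.182 q6 1.075 F [-0.13  0.02 -0.6 ] M [-0.027 -0.027  0.033] tau6 0.052 w 0.0855
top [(np.int64(25), np.float64(101.38))]
scene [(np.int64(12), np.float64(102.24)), (np.int64(13), np.float64(189.56))]
top0 rise 65.0 yellow/copper 73.75 len 8.75 peak 143.0
top7 rise 77.25 yellow/copper 83.75 len 6.5 peak 134.0Traceback (most recent call last):
  File "y.py", line 15, in <module>
    j=k+np.where(r[k:]<.78)[0][0]; print(n,'rise',a,'yellow/copper',s[j],'len',s[j]-a,'peak',i[k].round(0))
        ~~~~~~~~~~~~~~~~~~~~~~^^^
IndexError: index 0 is out of bounds for axis 0 with size 0
```

View pics/crop10.png

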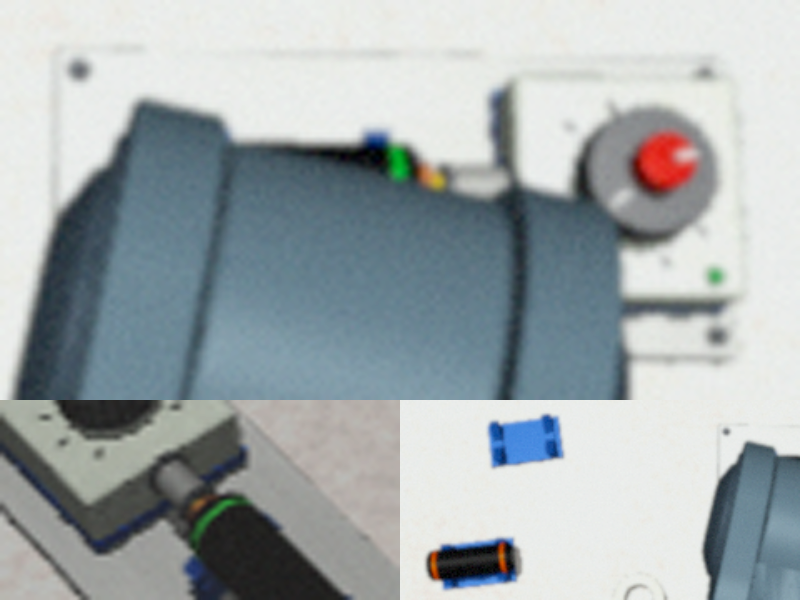

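Red pointer is unchanged at (685,155); the collar mark moved from (657,213) to (622,197). I'll clear the arm from the view and measure the collar angle and pin better.

Emit:
move_arm(series="0 -3 0 0 0;0 -3 0 0 0;0 -3 0 0 0;0 -3 0 0 0;0 -3 0 0 0;0 -3 0 0 0;0 -3 0 0 0;0 -3 0 0 0;0 -2 0 0 0;0 0 0 0 0;0 0 0 0 0")

```text
clock: 17.37
tool_pos: [0.3373, 0.1972, 0.2026]
tcp_rot: [0.996, 0.09, -0.0, 0.0]
wrist_force: [0.3, 0.5, 0.0]
grip_width: 0.0851
```

```bash
python3 y.py top11; python3 - <<'E'
from h import *
A,B=load('top0'),load('top11')
print('moved px/dx', cv2.phaseCorrelate(A['pixels'][60:170,250:380,1].astype(np.float32),B['pixels'][60:170,250:380,1].astype(np.float32))[0])
for c in((.5165,-.3068),(.5185,-.307),(.5175,-.308),(.5175,-.306)):
  out=[]
  for g in(A,B):
    th=np.radians(np.arange(0,360,1)); best=0
    for r in np.arange(.017,.024,.001):
      uv=np.array([pix(g,(c[0]+r*np.cos(t),c[1]+r*np.sin(t),.096)) for t in th],np.float32)[None]
      best=best+cv2.remap(g['pixels'],uv[...,0],uv[...,1],cv2.INTER_CUBIC)[0].astype(float).min(-1)
    best=best-np.median(best); w=np.where((np.arange(360)>90)&(np.arange(360)<270),np.clip(best-.35*best[90:270].max(),0,None),0)
    out.append((w*np.arange(360)).sum()/w.sum())
  print(c,np.round(out,1),'turn',np.radians(out[0]-out[1]))
p=B['pixels']
a=cv2.resize(p[232:272,420:500],(800,400),interpolation=cv2.INTER_CUBIC)
b=cv2.resize(A['pixels'][232:272,460:480+20],(400,400),interpolation=cv2.INTER_CUBIC)
g=grab_frame('scene');np.savez('pics/scene11.npz',**g)
cv2.imwrite('pics/crop11.png',np.clip(np.vstack([a[:300],cv2.resize(A['pixels'][232:272,420:500],(800,400),interpolation=cv2.INTER_CUBIC)[:300]])*1.3,0,255).astype(np.uint8))
E
```

```text
top0 rise 65.0 yellow/copper 73.75 len 8.75 peak 143.0
top7 rise 77.25 yellow/copper 83.75 len 6.5 peak 134.0
now rise 78.25 yellow/copper 83.75 len 5.5 peak 113.0
moved px/dx (0.46322616754669355, -0.007832617216365634)
(0.5165, -0.3068) [180.  124.7] turn 0.9651491503095994
(0.5185, -0.307) [179.9 129.3] turn 0.8825355057132154
(0.5175, -0.308) [176.7 125.1] turn 0.9007377759733275
(0.5175, -0.306) [182.6 128.7] turn 0.940338071662767
```

View pics/crop11.png

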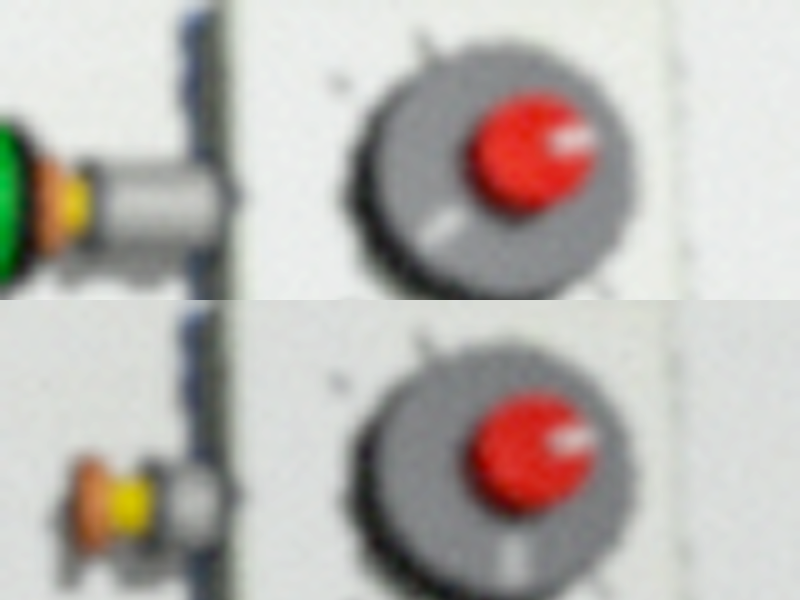

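Top: the yellow now spans about 62–92 against 108–155 at the start, so about 3.3–4 mm has gone in. The red pointer is unmoved at (570,140). Every estimate is within 8–18 N, so I'm handing in.

```bash
python3 -c "
from workcell import env
print(env.job_done())"
```

```text
the job is handed in; nothing more can be done
None
```

I laid the green-banded pack in the cradle and let it go. I then turned only the outer collar clockwise, about 0.83 rad by the tool, released it, moved the arm clear and handed the job in at about 17.5 s. The hand-in gives no verdict.

**Pack:** It slid about 4 mm and then stopped moving, even though the collar was still being turned. I take that as being against the end stop.

**Clamp force:** The estimates disagree but all fall inside the 8–18 N window.

| Check | Yellow gone in | Force |
|---|---|---|
| Pin length in the top view | about 3.0–4 mm | 9–12 N |
| Wrist torque while turning | – | about 14–16 N |
| Collar mark in the pictures (turn of 0.88–0.97 rad) | roughly 5–6 mm | roughly 15–18 N |

The collar mark is the least certain, because the result shifts with where I place the collar's centre. The turn may really have been more than the tool's 0.83 rad if closing the grip twisted the collar slightly.

**Other things:** The red knob's pointer looks unmoved in the pictures, and the orange-banded pack is still on its rest. I did not check each of the other bystanders closely. An image-shift check of the area around the meter and cup gave about 0.5 px. I took that as noise (about 1 mm), and the arm never went near them.

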